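Re-peg the violin-neck fixture, then move its jaw one hole on and hold the lock pin home

ROBOT

A 6-joint arm with a two-finger parallel gripper is mounted at the origin on the work surface. World frame = base frame: x ahead of the robot, y to its left, z up, the work surface at z = 0. Lengths are in m, angles in degrees, forces in N, time in s.
With the tool pointing down it reaches from about 0.325 to 0.9 m from the base axis. Payload 6.1 kg.
Tool frame: the origin (TCP) lies midway between the tips of the shut fingers; the grasp point (between the pads) lies arm.hold_point_z behind it (arm.hold_point_z is the distance from the TCP to the grasp point, in m); z points along the fingers, y is the direction in which the jaws open and shut (so a half turn about z gives the same grasp; the last joint's range is limited). The gripper opens to 85 mm and grips with 20 to 120 N. Pads are 22 mm wide; open, the fingers measure 114 mm over their backs; the gripper's body (76 mm by 85 mm) begins 54 mm behind the grasp point. The pads swing forward as they close: fully open they stand 13 mm farther back than shut.
Start: joints at [68.864, 12.628, 87.462, -0, 79.91, -7.225], TCP at [0.15, 0.607, 0.231] pointing down, gripper open.
Joint ranges: [-170.65, 170.65], [-52.31, 119.04], [5.05, 147.46], [-71.25, 251.25], [11.57, 151.72], [-153.62, 153.62]. Speed limits (degrees/s): [147.25, 147.25, 172.46, 180, 180, 180].

INTERFACE

Orientations are given as a 3x3 rotation matrix whose columns are the frame's x, y, z axes.
In Python, from rig import arm, imaging gives the robot as it stands. Calls block until the motion is done:
- arm.goto(position, orientation): joint-space move of the TCP to a pose.
- arm.movel(position, orientation=None, vel=0.15): straight line of the TCP; orientation=None keeps the orientation; vel is the mean speed in m/s.
- arm.move_joints(angles): joint-space move.
- arm.open_jaws() and arm.grab(): open the fingers fully, or close them until they stop; the grip force is fixed at half the most.
- arm.sleep(seconds).
- arm.ik(position, orientation): joint angles nearest the present ones, or None.
- imaging.capture(name): name is "scene" or "top" or "wrist"; returns the picture (384x512x3 uint8, red, green, blue); there is no depth.
- imaging.camera_info(name): a dict with "vertical_fov" (degrees; the focal length in pixels is half the picture's height over the tangent of half this angle, whatever the lens; pixels are square), "cx", "cy" (the principal point, pixels), "world_from_camera" (4x4, takes a point from camera to world coordinates); the wrist camera has in their place "mount" (4x4, takes a point from camera to tool coordinates, whose origin is the TCP and whose axes are the flange's). Camera axes: x right, y up, looking along -z (the intrinsics and any distortion apply to the point x, -y, -z); pixel columns grow to the right and rows downward; lengths in m; the calibration is good to about 2 mm. A picture is of the moment at which its call begins: read the wrist's pose just before it. camera_info takes no time and is no camera call.
A pose or a line that the arm cannot do raises arm.Unreachable and nothing moves.
- arm.sign_off(): hands the job in, once; it reports no verdict.
Trained networks look in the newest picture that a camera, given by its name, has taken for a name from the list of things; names that differ only in an ending like _2 or _b are one class to them, and where a whole thing is asked for, a point or a joint stands for the part that bears it (a point fixed in the world has none). Each returns a list of dicts, best first, with "p" (0 to 1); they miss things now and then, are a little off and sometimes report something else, mostly with a low value. They report only what shows in the picture. A call takes as long as a camera call. They do not tell look-alikes from the thing itself.
- imaging.find_in(camera, thing): "point" ([x, y, z] in m, in the coordinates of the camera as it stood for that picture, good to about 4 mm: the middle of the surface that is visible of it).
Readings, each from a call of its own:
- arm.read_time_s(): time.
- arm.read_joint_pos(): joint angles.
- arm.read_qvel(): joint speeds.
- arm.read_joint_efforts(): joint torques, N m.
- arm.read_position(): TCP position.
- arm.read_tool_rot(): TCP orientation.
- arm.read_contact_force(): force on the tool from outside, world axes, zero at the start.
- arm.read_moment(): the same for the moment, N m.
- arm.read_width(): finger opening in m.
Only numpy, scipy, OpenCV 4.12 (cv2) and the standard library are available. Lean on these libraries where they do the work, as an engineer would, in place of code of your own. Each camera call takes 0.05 s, during which the arm holds its last target.

TASK

Set the neck fixture up for a longer neck: lift the two round-headed pegs out of the wooden rack (leave the slim square one there) and lower them one at a time into the two bores of the sliding jaw, fully down, without throwing or dropping them in. Then take the black knob of the jaw's lock plunger, pull it up, slide the jaw to the very next hole of the rail away from the fixed end block, and push the pin fully home there. The plunger's spring is gone, so finish still gripping the knob with the pin held home, both pegs still seated and the rest of the bench left where it was.

Things in the scene. Friction and masses are not known exactly. Their poses are not given: they have to be found in the camera images.
- fixture: Neck fixture, fixed to the bench: steel foot 90 x 320 x 8 mm, on it an aluminium rail 50 x 300 mm, its top 30 mm above the bench. Origin: centre of the underside. y runs along the rail away from the wooden end block (100 x 26 mm, 80 mm high, at y = -135 mm): the way the jaw must go. Rail holes lie at x = 0, y = -85, -45, -5, 35 (pin at the start), 75 and 115 mm, 13 mm wide, 16 deep
- next_hole (a point): Centre of the mouth of the rail hole that the pin must go into, 30 mm above the bench, 40 mm from the start hole; at the start it is the first hole seen beyond the saddle, 11 mm clear of its edge
- jaw (a joint): Travel of the sliding jaw along the fixture's y in m: about 0 at the start, 0.040 at the next hole; limits -0.045 and 0.085. Friction about 1.5 N, play with pin home 1.5 mm either way. The jaw: light wooden crossbar (160 mm across the rail, 46 along, top 63 mm above the bench) with two bores, and on the side away from the end block a steel saddle, 62 across, 54 along, same height
- plunger (a joint): Height in m by which the lock plunger is pulled up: 0 fully home, 0.020 upper stop. Its 10 mm round-nosed pin reaches 14 mm into the rail hole: the jaw is free above 0.014. Between holes the pin rides on the rail and cannot go down; within 3 mm of a hole it centres itself when pushed. No spring: it stays where left, friction about 2.5 N
- knob: Black round knob on the plunger, 26 mm across, 32 mm high, 17 mm clear of the saddle, over a brass bush 24 mm across and 10 mm high. Moves with plunger and jaw. Origin: centre of its underside (80 mm above the bench when home); axes as the fixture
- knob_mid (a point): Middle of the knob, on its axis, 16 mm above its underside (96 mm above the bench when home)
- bore0 (a point): Centre of the mouth of the bore on the fixture's -x side, in the crossbar's top, 63 mm above the bench. 16 mm wide, 26 mm deep, 2 mm chamfer; a seated peg has its shoulder on the crossbar, its foot 24 mm below this point. Bores are 110 mm apart across the rail, each 55 mm aside of the knob and 55 mm nearer to the end block. Axes as the fixture
- bore1 (a point): The same for the other bore, on the fixture's +x side
- rack: Dark wooden peg rack fixed to the bench, 50 x 180 mm, 30 mm high, with three holes 60 mm apart along its y axis (at y = -60, 0 and 60 mm), 17 mm wide and 27 mm deep. Origin: centre of its underside
- peg_a: Round-headed peg, light wood, 30 g: shank 14 mm across, 24 mm long, chamfered foot; plain round head 24 mm across, 32 mm high. Stands upright in a rack hole (which one varies), the head's underside (shoulder) on the rack's top. Origin: centre of the shank's foot, 24 mm below the shoulder, 56 mm below the top; z up. Both round pegs are alike; either fits either bore
- peg_b: Round-headed peg, light wood, 30 g: shank 14 mm across, 24 mm long, chamfered foot; plain round head 24 mm across, 32 mm high. Stands upright in a rack hole (which one varies), the head's underside (shoulder) on the rack's top. Origin: centre of the shank's foot, 24 mm below the shoulder, 56 mm below the top; z up. Both round pegs are alike; either fits either bore
- slim_peg: The odd one in the rack, light wood: shank 11 mm square, 24 mm long, head 18 mm square and only 20 mm high. Origin at the foot. Not wanted: it stays in the rack
- neck: unfinished violin neck lying upside down, fingerboard on the bench, about 350 mm long with its scroll, 58 mm high. Bystander. Origin: under its middle, on the bench
- gouge: gouge lying flat: dark turned handle, steel blade, 225 mm long, 26 mm high. Bystander. Origin: under its middle, on the bench
- chisel: flat chisel, wider blade, otherwise like the gouge, 225 mm long. Bystander. Origin: under its middle, on the bench
- thumb_plane: small brass thumb plane, 70 x 28 x 34 mm. Bystander. Origin: under its middle, on the bench
- glue_jar: amber glass jar with dark lid, 60 mm across, 75 mm high. Bystander. Origin: under its middle, on the bench
- maple_block: light wooden block 90 x 45 x 35 mm. Bystander. Origin: under its middle, on the bench
- mallet: dark turned wooden carver's mallet standing on its head, 64 mm across, 150 mm high. Bystander. Origin: under its middle, on the bench
Mind the look-alikes: they are no part of the job. What is shaped like the peg_b but red is not meant. What is shaped like the peg_a but purple is not meant.

How it is judged:
By the outcome, as a careful person would: the job done as asked, in the order asked, and still so for the second after the job is handed in, while the arm keeps its last pose, push and grip.
It also fails if it takes over 64 s, if anything falls off the work surface, if the arm or the gripper's body presses on something with over 40 N, if the wrist force passes 120 N, or if a joint passes its speed limit or range.

## Working session

There is one attempt and no reset: what is moved stays moved. The work goes in short steps, each a Python script; the robot and the scene stay as the last script left them, time stands still between calls to the robot, and variables do not carry over. Pictures are saved under pics/ and viewed, and the job is handed in when it is done.

```bash
ls; mkdir -p pics
python3 - <<'E'
from rig import arm, imaging
import cv2, json
print(arm.read_time_s(), arm.hold_point_z, arm.read_width())
for c in ("scene","top","wrist"):
    im=imaging.capture(c); cv2.imwrite(f"pics/{c}0.png",im[:,:,::-1])
    print(c,{k:(v.tolist() if hasattr(v,'tolist') else v) for k,v in imaging.camera_info(c).items()})
print(arm.read_time_s())
E
```

```text
pics
0.0 0.0187 0.08536971864941217
scene {'vertical_fov': 57.092748880897965, 'cx': 258.6574971635694, 'cy': 194.25118154010542, 'world_from_camera': [[0.6179990850808682, -0.6714673876739118, 0.4089115773973424, 0.9372676056768522], [0.7861753322449481, 0.5262760138319295, -0.32397824654553664, -0.3017110781534302], [0.0023404719087062108, 0.521694455170407, 0.8531291916443234, 0.8474898039532492], [0.0, 0.0, 0.0, 1.0]]}
top {'vertical_fov': 50.3804793239368, 'cx': 255.0252945926218, 'cy': 192.42457308128292, 'world_from_camera': [[-0.015629535828946547, 0.9834045095533531, -0.1807520074574576, 0.3902456498599723], [-0.9998363711708963, -0.01701801634996136, -0.006133351720401944, -0.004761947164556026], [-0.009107606358719458, 0.1806265697776536, 0.9835095799211989, 1.0928932240904543], [0.0, 0.0, 0.0, 1.0]]}
wrist {'vertical_fov': 62.757896911487215, 'cx': 255.36784324903735, 'cy': 195.90706612224224, 'mount': [[-0.00047911350435332617, 0.9630113345274454, 0.269460460962117, 0.06800952354021296], [0.9999998631505892, 0.00040477360676512706, 0.0003314470228227344, 7.864049866579403e-05], [0.00021011675710941208, 0.2694605828873565, -0.9630113966724139, -0.14318299300051], [0.0, 0.0, 0.0, 1.0]]}
0.15
```

View pics/scene0.png

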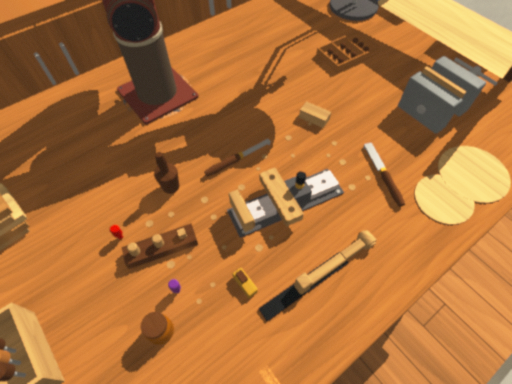

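View pics/top0.png

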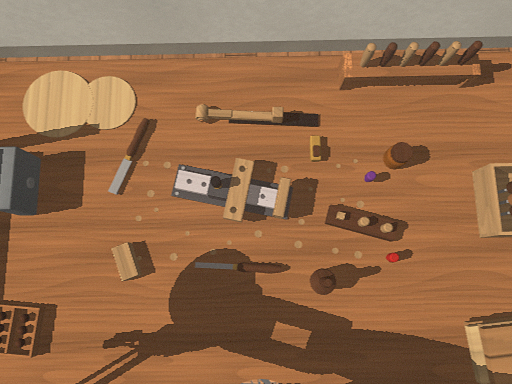

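View pics/wrist0.png

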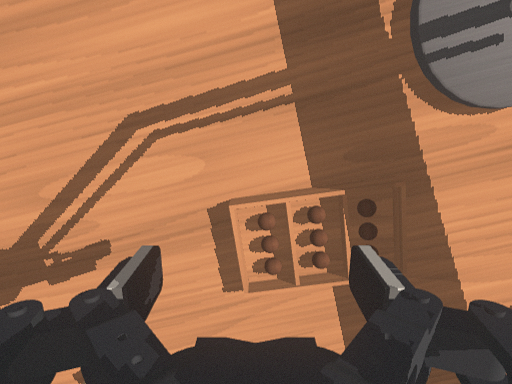

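Top view: rack at (365,222), with heads at (341,216), (364,222) and (388,228). The red look-alike is at (393,257) and the purple one at (370,176). The fixture's end block is at (283,197), the crossbar at (239,188), the knob at about (215,182), and the next hole at about (192,182). I'll put numbers on these next.

```bash
cat > h.py <<'E'
from rig import arm, imaging
import cv2, numpy as np
def K(info):
    f=192/np.tan(np.radians(info["vertical_fov"]/2)); return f,info["cx"],info["cy"]
def pose(cam):
    i=imaging.camera_info(cam)
    if cam!="wrist": return i,np.array(i["world_from_camera"])
    T=np.eye(4);T[:3,:3]=arm.read_tool_rot();T[:3,3]=arm.read_position()
    return i,T@np.array(i["mount"])
def px2w(i,W,u,v,z):
    f,cx,cy=K(i); d=W[:3,:3]@np.array([(u-cx)/f,-(v-cy)/f,-1]); o=W[:3,3]
    return o+d*(z-o[2])/d[2]
def w2px(i,W,p):
    f,cx,cy=K(i); c=np.linalg.inv(W)@np.r_[p,1]
    return np.array([cx+f*c[0]/-c[2], cy-f*c[1]/-c[2]])
def find(cam,thing,W,n=4):
    return [(round(d["p"],2),(W@np.r_[d["point"],1])[:3].round(4).tolist()) for d in imaging.find_in(cam,thing)[:n]]
def R(yaw): # tool down, tool y axis at angle yaw (deg) in world xy
    a=np.radians(yaw); y=np.array([np.cos(a),np.sin(a),0]); z=np.array([0,0,-1.]); x=np.cross(y,z)
    return np.column_stack([x,y,z])
def shot(cam,name):
    i,W=pose(cam); im=imaging.capture(cam); cv2.imwrite(f"pics/{name}.png",im[:,:,::-1]); return i,W,im
E
python3 - <<'E'
from h import *
print(np.array(arm.read_tool_rot()).round(3).tolist())
for cam in("top","scene"):
    i,W,im=shot(cam,cam+"1")
    if cam=="top":
        for n,u,v,z in [("p1",341,216,.05),("p2",364,222,.062),("p3",388,228,.062),("knob",214,183,.112),("endblk",283,197,.08),("hole",192,182,.03)]:
            print(n,px2w(i,W,u,v,z).round(3))
        cv2.imwrite("pics/crop_rack.png",cv2.resize(im[160:290,300:430,::-1],None,fx=4,fy=4,interpolation=cv2.INTER_CUBIC))
        cv2.imwrite("pics/crop_fix.png",cv2.resize(im[140:240,160:310,::-1],None,fx=5,fy=5,interpolation=cv2.INTER_CUBIC))
    for t in("peg_a","slim_peg","rack","knob","bore0","next_hole","jaw"):
        r=find(cam,t,W); print(cam,t,r)
E
```

```text
[[-0.971, 0.24, -0.001], [0.24, 0.971, -0.001], [0.0, -0.001, -1.0]]
p1 [ 0.517 -0.218  0.05 ]
p2 [ 0.499 -0.273  0.062]
p3 [ 0.483 -0.332  0.062]
knob [0.596 0.102 0.112]
endblk [ 0.563 -0.069  0.08 ]
hole [0.617 0.169 0.03 ]
top peg_a [(0.67, [0.4072, -0.3384, 0.0528]), (0.57, [0.4848, -0.3276, 0.0606]), (0.51, [0.6157, -0.3033, 0.0522])]
top slim_peg [(0.52, [0.5187, -0.2197, 0.0518])]
top rack [(0.58, [0.4989, -0.2681, 0.027]), (0.42, [0.5857, 0.0479, 0.0292]), (0.17, [0.6686, -0.3678, 0.0792])]
top knob [(0.46, [0.5995, 0.0955, 0.112])]
top bore0 [(0.92, [0.5875, 0.0493, 0.0615]), (0.44, [0.3902, 0.0284, 0.0209])]
top next_hole [(0.58, [0.5868, 0.0489, 0.0268]), (0.33, [0.5033, -0.2736, 0.063])]
top jaw [(0.61, [0.593, 0.0547, 0.0652]), (0.24, [0.8004, -0.0193, 0.0269])]
scene peg_a [(0.71, [0.4162, -0.3465, 0.0523]), (0.68, [0.5093, -0.2766, 0.059]), (0.68, [0.6056, 0.0475, 0.0584]), (0.44, [0.4957, -0.3356, 0.0592])]
scene slim_peg []
scene rack [(0.73, [0.5134, -0.2799, 0.0301])]
scene knob [(0.73, [0.7104, 0.3345, 0.0108]), (0.58, [0.6134, 0.0922, 0.1119])]
scene bore0 [(0.62, [0.6117, 0.0499, 0.0596])]
scene next_hole []
scene jaw [(0.77, [0.6103, 0.0494, 0.0625]), (0.23, [0.7149, 0.3322, 0.0121])]
```

View pics/crop_rack.png

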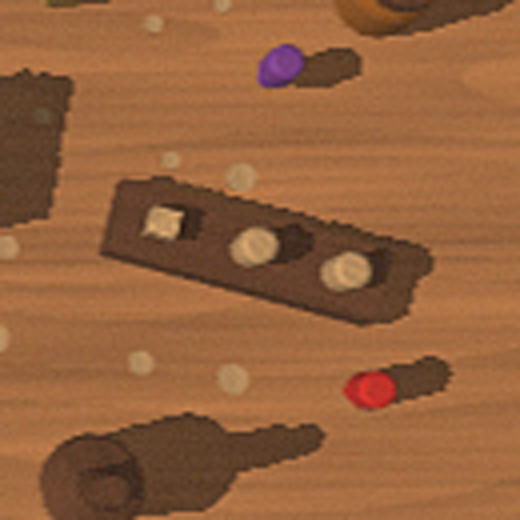

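View pics/crop_fix.png

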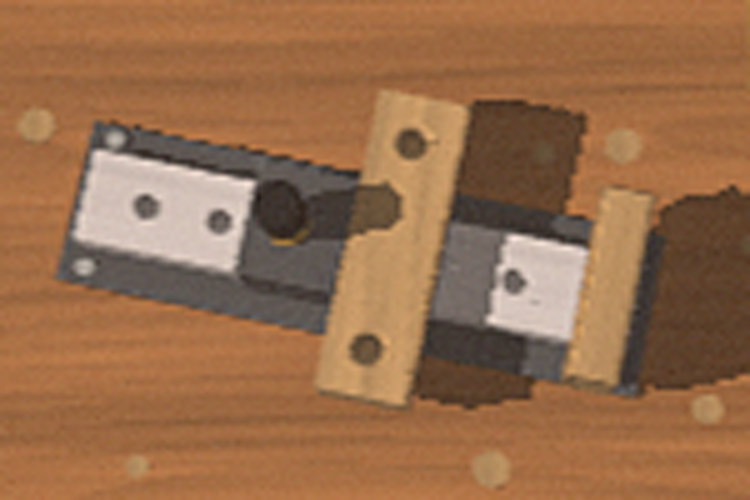

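Rack: the head at (341,216) is square and small, so it is the slim peg. The heads at (364,222) and (388,228) are round and are the ones I want. The red (393,257) and purple (370,176) pegs stand outside the rack and are decoys. The network's best "peg_a" is the red one, so I reject it. Next I'll look at the rack and the fixture with the wrist camera, using the same yaw for both so that calibration bias cancels.

Run:
```python
from h import *
for yaw in(-25,155):
  for p in([.5,-.27,.22],[.595,.06,.26],[.48,-.33,.035],[.62,.13,.09]):
    q=arm.ik(p,R(yaw)); print(yaw,p,None if q is None else np.round(q,1).tolist())
```

```text
-25 [0.5, -0.27, 0.22] [-36.3, 5.4, 96.8, -0.0, 77.8, -11.3]
-25 [0.595, 0.06, 0.26] [-1.8, 8.0, 89.7, -0.0, 82.4, 23.2]
-25 [0.48, -0.33, 0.035] [-42.3, 19.5, 102.0, -0.0, 58.6, -17.3]
-25 [0.62, 0.13, 0.09] [4.7, 21.3, 92.7, -0.0, 66.0, 29.7]
155 [0.5, -0.27, 0.22] None
155 [0.595, 0.06, 0.26] None
155 [0.48, -0.33, 0.035] None
155 [0.62, 0.13, 0.09] [4.7, 21.3, 92.7, -0.0, 66.0, -150.3]
```

Run:
```python
from h import *
xd=R(-25)[:,0]
arm.goto(np.array([.595,.07,.28])+.03*xd,R(-25)); arm.sleep(.3)
i,W,im=shot("wrist","wfix"); print("fix",W.tolist()); np.save("Wfix.npy",W)
for t in("bore0","knob","next_hole"): print(t,find("wrist",t,W))
arm.goto(np.array([.497,-.275,.24])+.03*xd,R(-25)); arm.sleep(.3)
i,W,im=shot("wrist","wrack"); np.save("Wrack.npy",W)
for t in("peg_a","slim_peg","rack"): print(t,find("wrist",t,W))
print(arm.read_time_s())
```

```text
fix [[0.9064283766981833, 0.40692512553603694, 0.1131350525866095, 0.6364525529124037], [-0.4223591894988435, 0.8729488827963587, 0.2440757322440474, 0.15943733293622592], [0.0005594302231211217, -0.26902079888378205, 0.9631342049817128, 0.42316088781736605], [0.0, 0.0, 0.0, 1.0]]
bore0 [(0.9, [0.601, 0.0604, 0.061])]
knob [(0.82, [0.6084, 0.1036, 0.1119]), (0.33, [0.7994, 0.0205, 0.0274])]
next_hole [(0.61, [0.5967, 0.0645, 0.0471])]
peg_a [(0.88, [0.4871, -0.3272, 0.0591]), (0.75, [0.6173, -0.302, 0.0553]), (0.6, [0.4209, -0.3385, 0.0553]), (0.59, [0.5047, -0.2706, 0.0622])]
slim_peg [(0.78, [0.5214, -0.2169, 0.0529]), (0.44, [0.504, -0.2703, 0.0613])]
rack [(0.87, [0.5077, -0.26, 0.0321])]
5.7417
```

View pics/wfix.png

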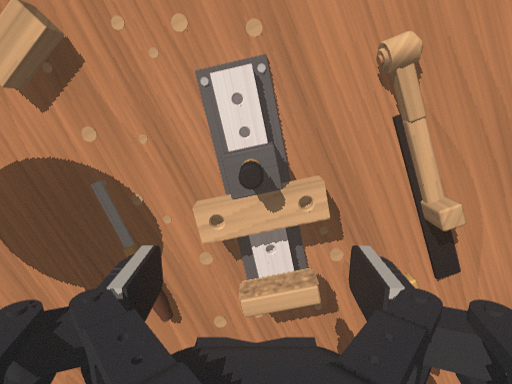

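View pics/wrack.png

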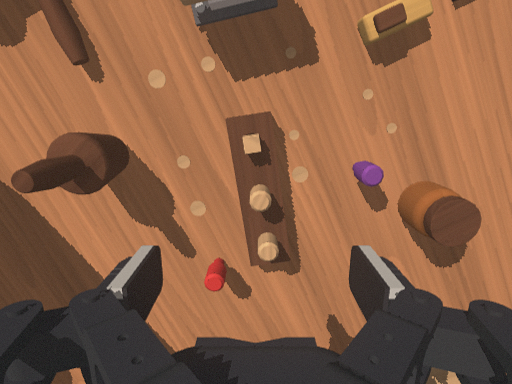

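Run:
```python
import cv2
a=cv2.imread("pics/wfix.png"); cv2.imwrite("pics/wfix_c.png",cv2.resize(a[60:270,185:345],None,fx=4.5,fy=4.5,interpolation=cv2.INTER_CUBIC)[:600] if 0 else cv2.resize(a[70:270,180:345],None,fx=3,fy=3,interpolation=cv2.INTER_CUBIC))
a=cv2.imread("pics/wrack.png"); cv2.imwrite("pics/wrack_c.png",cv2.resize(a[100:290,190:310],None,fx=3,fy=3,interpolation=cv2.INTER_CUBIC))
```

```text
(no output)
```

View pics/wfix_c.png

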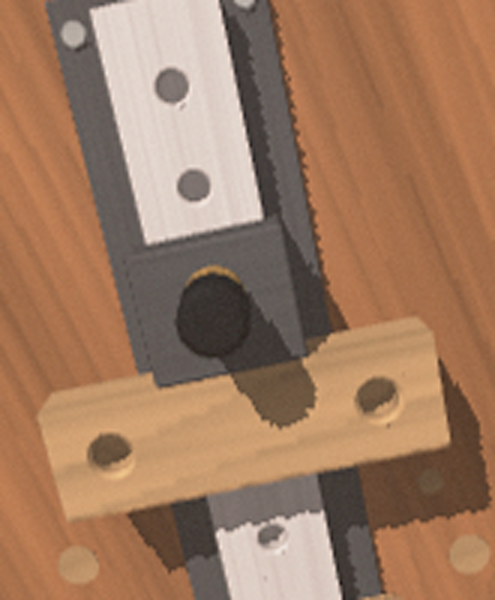

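View pics/wrack_c.png

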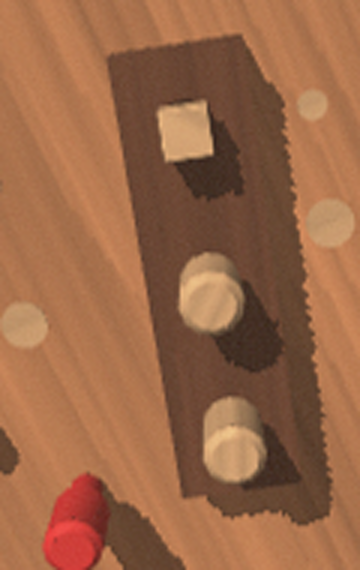

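Run:
```python
from h import *
from scipy.optimize import least_squares
i=imaging.camera_info("wrist")
W=np.load("Wfix.npy")
ob=np.array([[237,98.3],[244.3,131.7],[216.7,220.7],[306,203],[250.7,175.3],[270.3,248.7]])-.3
for back in(-45,-85):
  md=np.array([[0,115,30],[0,75,30],[-55,-20,63],[55,-20,63],[0,35,112],[0,back,30]])/1000
  def pts(q):
    c,s=np.cos(q[2]),np.sin(q[2]); return np.array([[q[0]+c*m[0]-s*m[1],q[1]+s*m[0]+c*m[1],m[2]] for m in md])
  f=lambda q: (np.array([w2px(i,W,p) for p in pts(q)])-ob).ravel()
  r=least_squares(f,[.59,.07,np.radians(-13)]); print(back,r.x[:2].round(4),np.degrees(r.x[2]).round(2),r.fun.reshape(-1,2).round(1).tolist())
  print(pts(r.x).round(4).tolist())
print("direct bores",px2w(i,W,*ob[2],.063).round(4),px2w(i,W,*ob[3],.063).round(4),"knob",px2w(i,W,*ob[4],.112).round(4))
W=np.load("Wrack.npy")
for n,u,v,z in(("slim",251.7,143.5,.05),("p2",260.3,201.7,.062),("p3",268,251,.062)): print(n,px2w(i,W,u-.3,v-.3,z).round(4))
```

```text
-45 [0.5951 0.0627] -12.77 [[1.0, 3.7], [1.0, 3.4], [0.9, 3.7], [0.7, 3.2], [0.8, 5.7], [-5.1, -24.1]]
[[0.6205, 0.1749, 0.03], [0.6117, 0.1359, 0.03], [0.5371, 0.0554, 0.063], [0.6443, 0.0311, 0.063], [0.6029, 0.0969, 0.112], [0.5852, 0.0188, 0.03]]
-85 [0.5961 0.0674] -12.85 [[0.2, -0.4], [0.2, -0.4], [-0.1, 0.1], [-0.0, -0.4], [-0.2, 1.2], [0.0, -0.2]]
[[0.6217, 0.1795, 0.03], [0.6128, 0.1405, 0.03], [0.538, 0.0601, 0.063], [0.6453, 0.0356, 0.063], [0.6039, 0.1015, 0.112], [0.5772, -0.0155, 0.03]]
direct bores [0.5382 0.0602 0.063 ] [0.6451 0.0351 0.063 ] knob [0.6046 0.1025 0.112 ]
slim [ 0.5203 -0.2159  0.05  ]
p2 [ 0.5032 -0.2743  0.062 ]
p3 [ 0.487  -0.3299  0.062 ]
```

Wrist fit: fixture at (0.596, 0.067), yaw -12.9°, residuals around 0.4 px. The knob is 1.2 px off. In the crop, (186,131) is the square peg and (212,306) and (235,454) are the round ones, so the choice holds. I'll pick up p3 first and check it in the grip.

Run:
```python
from h import *
p=np.array([.4870,-.3299,0]); Rt=R(-25)
arm.goto(p+[0,0,.13],Rt)
arm.movel(p+[0,0,.033],vel=.1)
print("f before",np.round(arm.read_contact_force(),2)); 
arm.grab(); print("f grabbed",np.round(arm.read_contact_force(),2),arm.read_width(),np.round(arm.read_position(),4))
arm.movel(p+[0,0,.07],vel=.08); arm.movel(p+[0,0,.2],vel=.2)
i,W,im=shot("wrist","held1"); np.save("Wheld1.npy",W)
T=np.array(arm.read_position()); print(arm.read_width(),T.round(4))
for dz in(-.0187,-.027,-.029): print(dz,w2px(i,W,T-[0,0,dz]).round(1))
print("f",np.round(arm.read_contact_force(),2),arm.read_time_s())
cv2.imwrite("pics/held1_c.png",cv2.resize(im[160:384,150:360,::-1],None,fx=2.5,fy=2.5,interpolation=cv2.INTER_CUBIC))
```

```text
f before [ 0.35 -0.17 -0.09]
f grabbed [ 0.28 -0.05  2.08] 0.022037760911889952 [ 0.4873 -0.3302  0.0335]
0.022039748142880955 [ 0.486  -0.3291  0.1977]
-0.0187 [254.2 268.4]
-0.027 [254.1 278.1]
-0.029 [254.1 280.7]
f [-0.06 -0.28 -1.35] 9.5417
```

View pics/held1_c.png

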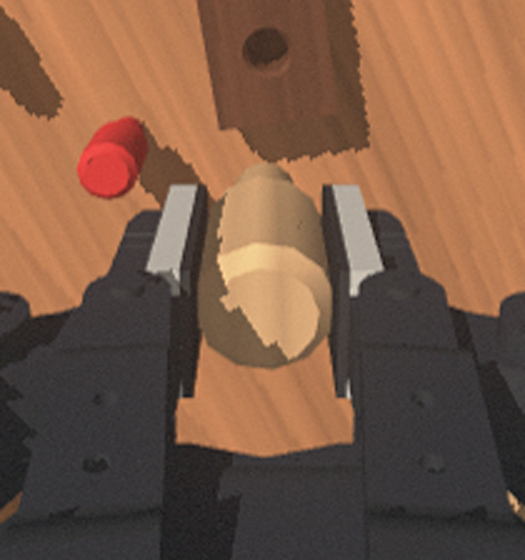

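The peg is held: head top at crop (265,305), full-image (256,282), against an expected (254,280). The bias is under 1 mm. The emptied hole is visible at crop (266,47). Next is bore1, lowered in force-watched steps.

```bash
cat >> h.py <<'E'
def lower(b,zs,ztop=.094,fmax=12,step=.003):
    """peg in hand: from above bore b lower to TCP zs, watching force"""
    z=ztop; F0=np.array(arm.read_contact_force())
    while z>zs-.0025:
        z-=step if z>zs+.004 else .001
        arm.movel([b[0],b[1],z],vel=.04)
        F=np.array(arm.read_contact_force())-F0; P=np.array(arm.read_position())
        print("z%.4f"%z,P.round(4),F.round(1))
        if F[2]>fmax or np.hypot(F[0],F[1])>fmax: return False,P,F
    return True,P,F
E
python3 - <<'E'
from h import *
b=np.array([.6453,.0356]); Rt=R(-25)
arm.goto([b[0],b[1],.2],Rt); arm.movel([b[0],b[1],.094],vel=.15); arm.sleep(.3)
print(arm.read_position(), arm.read_width())
i,W,im=shot("wrist","over1")
cv2.imwrite("pics/over1_c.png",cv2.resize(im[130:354,150:360,::-1],None,fx=2.5,fy=2.5,interpolation=cv2.INTER_CUBIC))
print(arm.read_time_s())
E
```

```text
[0.64586325 0.03561101 0.09497405] 0.022391404677396597
12.225
```

View pics/over1_c.png

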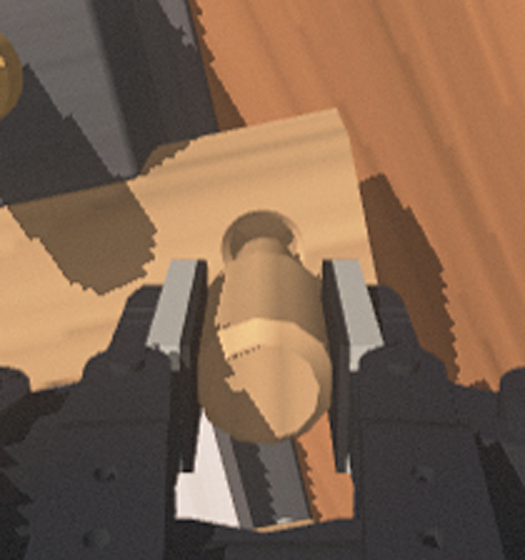

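Bore mouth at crop (261,240) and peg axis at x≈266, so the peg sits about 1 mm to the right. I'll shift it slightly and lower.

Run:
```python
from h import *
b=np.array([.6443,.0361])
arm.movel([b[0],b[1],.094],vel=.05)
print(lower(b,.0665)[0], arm.read_width(), arm.read_time_s())
```

```text
z0.0910 [0.644  0.0361 0.0905] [-0.2 -0.1 -0.5]
z0.0880 [0.6444 0.0361 0.0879] [-0.2 -0.2 -0. ]
z0.0850 [0.6447 0.0361 0.0849] [ 2.7  0.4 -2.2]
z0.0820 [0.6446 0.0361 0.0819] [ 4.   0.9 -2. ]
z0.0790 [0.6446 0.0361 0.0789] [ 4.8  0.6 -2. ]
z0.0760 [0.6446 0.0361 0.0759] [ 5.5  0.2 -1.9]
z0.0730 [0.6446 0.036  0.0729] [ 5.1  0.2 -1.5]
z0.0700 [0.6446 0.036  0.0699] [ 6.   0.5 -0.4]
z0.0690 [0.6446 0.036  0.0691] [ 5.4 -0.1  0.4]
z0.0680 [0.6446 0.036  0.0682] [5.8 0.8 0.8]
z0.0670 [0.6446 0.0361 0.0671] [5.3 0.1 0.6]
z0.0660 [0.6446 0.0361 0.0664] [ 3.9 -0.   4.6]
z0.0650 [0.6447 0.0361 0.0664] [ 2.  -0.1  9.5]
z0.0640 [0.6447 0.0361 0.0663] [-2.5 -0.2 14.7]
False 0.02264828922694125 15.975
```

Seated: it stopped at TCP z = 0.0664 as predicted, at about 15 N. I'll release it, then fetch p2.

Run:
```python
from h import *
Rt=R(-25)
arm.movel([.6449,.0361,.066],vel=.05)
arm.open_jaws()
arm.movel([.6449,.0361,.2],vel=.25)
i,W,im=shot("wrist","after1")
cv2.imwrite("pics/after1_c.png",cv2.resize(im[130:354,130:380,::-1],None,fx=2.5,fy=2.5,interpolation=cv2.INTER_CUBIC))
p=np.array([.5028,-.2741,0])
arm.goto(p+[0,0,.13],Rt)
arm.movel(p+[0,0,.033],vel=.12)
arm.grab(); print("f grabbed",np.round(arm.read_contact_force(),2),arm.read_width(),np.round(arm.read_position(),4))
arm.movel(p+[0,0,.07],vel=.08); arm.movel(p+[0,0,.2],vel=.25)
b=np.array([.5378,.0601])
arm.goto([b[0],b[1],.2],Rt); arm.movel([b[0],b[1],.094],vel=.15); arm.sleep(.2)
i,W,im=shot("wrist","over2")
cv2.imwrite("pics/over2_c.png",cv2.resize(im[130:354,150:400,::-1],None,fx=2.5,fy=2.5,interpolation=cv2.INTER_CUBIC))
print(arm.read_position(),arm.read_width(),arm.read_time_s())
```

```text
f grabbed [-0.22  0.71  3.41] 0.022308222343571427 [ 0.5031 -0.2744  0.0335]
[0.53851201 0.0601007  0.09505023] 0.022343198394898768 24.1167
```

View pics/after1_c.png

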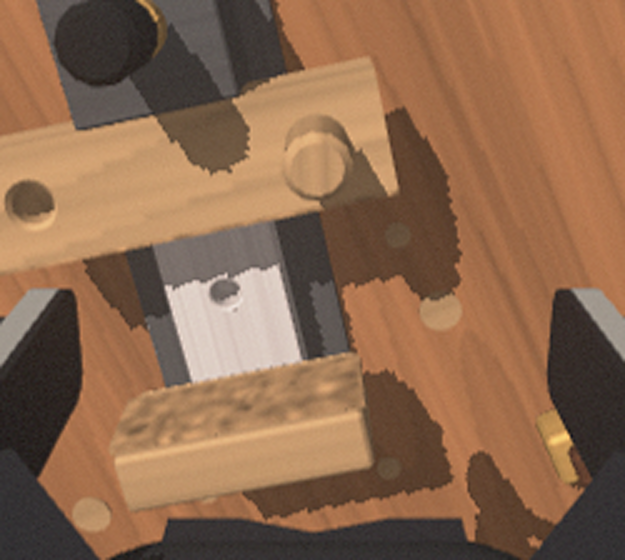

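View pics/over2_c.png

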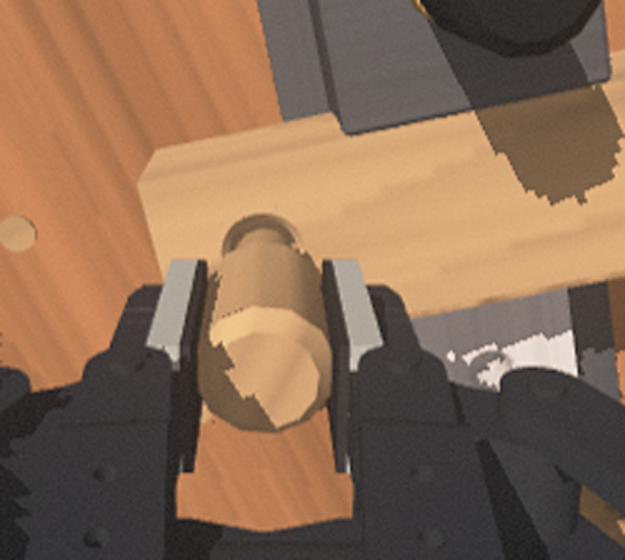

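Peg 1 sits upright in bore1, and peg 2 is over bore0 with the mouth at crop (261,240). I'll lower it.

Run:
```python
from h import *
b=np.array([.5376,.0603])
r=lower(b,.0665); print(r[0],arm.read_width(),arm.read_time_s())
```

```text
z0.0910 [0.5374 0.0604 0.0908] [-0.3  0.4  1.1]
z0.0880 [0.5377 0.0601 0.0879] [ 0.3 -1.9  0.3]
z0.0850 [0.5375 0.0601 0.0846] [-0.3 -1.  -0.5]
z0.0820 [0.5374 0.0603 0.0816] [ 0.8 -1.3 -1. ]
z0.0790 [0.5374 0.0603 0.0787] [-0.1 -1.6 -0.8]
z0.0760 [0.5374 0.0603 0.0757] [-0.6 -0.8 -0.5]
z0.0730 [0.5374 0.0603 0.0727] [ 0.2 -1.8 -0.1]
z0.0700 [0.5374 0.0603 0.0697] [-0.4 -1.  -1.5]
z0.0690 [0.5375 0.0604 0.0689] [ 0.3 -0.4 -0.6]
z0.0680 [0.5375 0.0603 0.0679] [-1.5 -1.4 -1.2]
z0.0670 [0.5375 0.0603 0.0669] [-0.8 -0.7  0.3]
z0.0660 [0.5377 0.0603 0.0665] [-2.5 -0.5  4.5]
z0.0650 [0.5378 0.0605 0.0664] [-6.6 -0.3 11.7]
z0.0640 [0.5379 0.0607 0.0664] [-10.    0.1  18.8]
False 0.022123661259192393 27.6167
```

Peg 2 is seated as well, at TCP z = 0.0664. I'll release it, look, and move above the knob.

Run:
```python
from h import *
arm.movel([.5376,.0603,.066],vel=.05)
arm.open_jaws()
arm.movel([.5376,.0603,.19],vel=.25)
k=np.array([.6033,.1018]); Rt=R(-12.85); np.save("k.npy",k)
arm.goto([*k,.17],Rt); arm.sleep(.2)
i,W,im=shot("wrist","preknob"); print(w2px(i,W,[*k,.112]))
arm.movel([*k,.080],vel=.12); arm.sleep(.1)
print(np.round(arm.read_contact_force(),1))
arm.grab(); print(arm.read_position(),arm.read_width(),np.round(arm.read_contact_force(),1),arm.read_time_s())
```

```text
[256.33533037 212.22260552]
[-0.5 -1.1 -0.3]
[0.60373073 0.10171955 0.08043923] 0.02429671242780969 [ 1.4 -0.5  2.7] 31.4083
```

View pics/preknob.png

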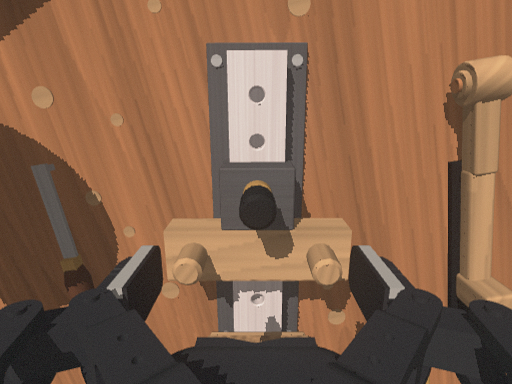

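Both pegs are upright at (189,263) and (324,264). The knob is at (257,208), and its grip width of 24 mm is consistent. Now I'll pull it up.

Run:
```python
from h import *
P=np.array(arm.read_position()); F0=np.array(arm.read_contact_force())
k=P[:2]; np.save("k.npy",np.r_[k,P[2]])
for dz in(.004,.008,.012,.016,.018,.019,.020):
    arm.movel([k[0],k[1],.0804+dz],vel=.05)
    F=np.array(arm.read_contact_force())-F0; print(dz,np.round(arm.read_position(),4),F.round(1))
    if F[2]<-12: break
i,W,im=shot("wrist","pulled"); print(arm.read_width(),arm.read_time_s())
i,W,im=shot("scene","pulled_s"); cv2.imwrite("pics/pulled_s_c.png",cv2.resize(im[130:260,200:370,::-1],None,fx=4,fy=4,interpolation=cv2.INTER_CUBIC))
```

```text
0.004 [0.6037 0.1017 0.0847] [-1.8 -0.5  0. ]
0.008 [0.6038 0.1017 0.0888] [-1.2 -0.9 -1. ]
0.012 [0.6038 0.1017 0.0929] [-2.  -0.8 -1.7]
0.016 [0.6038 0.1017 0.0969] [-2.1  0.1 -0.7]
0.018 [0.6037 0.1017 0.0985] [-1.6 -0.5 -3.3]
0.019 [0.6037 0.1017 0.0993] [-0.4  0.1 -5.2]
0.02 [0.6037 0.1017 0.1003] [ 0.   0.2 -4.9]
0.024309287702393694 33.2083
```

View pics/pulled.png

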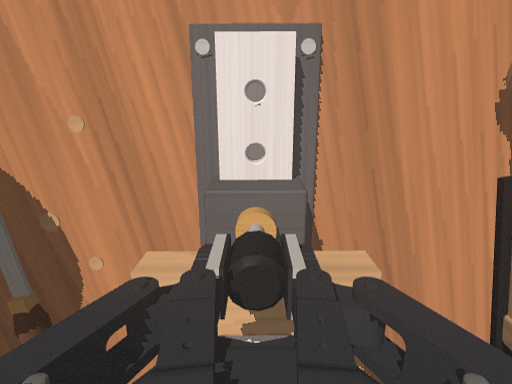

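View pics/pulled_s_c.png

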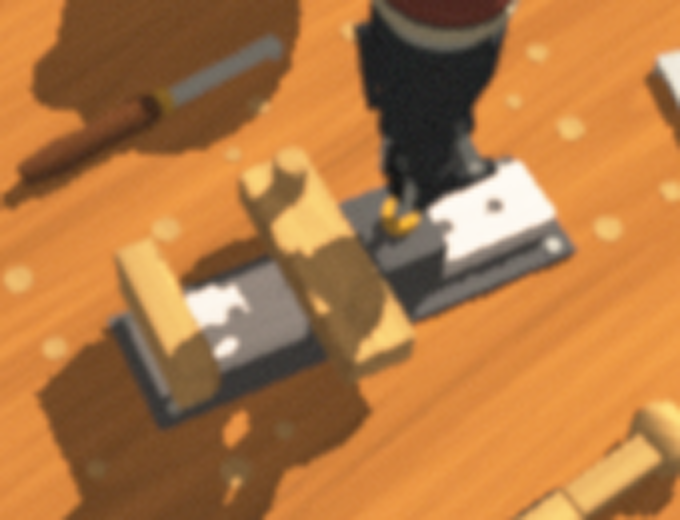

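The plunger is up about 20 mm. In the wrist view the rod shows between the bush at (257,220) and the knob at (257,270). The next hole is at (255,152). Now I'll slide.

Run:
```python
from h import *
k=np.load("k.npy"); a=np.radians(-12.85); yd=np.array([-np.sin(a),np.cos(a)])
F0=np.array(arm.read_contact_force())
for s in(.01,.02,.03,.04):
    arm.movel([*(k[:2]+s*yd),.0999],vel=.05)
    F=np.array(arm.read_contact_force())-F0; P=np.array(arm.read_position()); print(s,P.round(4),((P[:2]-k[:2])@yd).round(4),F.round(1))
    if np.hypot(*F[:2])>15: break
arm.sleep(.2); print(np.round(arm.read_position(),4),arm.read_width())
i,W,im=shot("wrist","slid"); print(arm.read_time_s())
```

```text
0.01 [0.6062 0.1126 0.1003] 0.0112 [-1.8  2.2  3.1]
0.02 [0.6083 0.1221 0.1   ] 0.0208 [-1.5  2.1  3.7]
0.03 [0.6105 0.1317 0.0998] 0.0307 [-1.2  1.1  2.1]
0.04 [0.6127 0.1414 0.0997] 0.0407 [-0.8  1.6  1.7]
[0.6126 0.1409 0.0998] 0.023964593544124804
34.9083
```

View pics/slid.png

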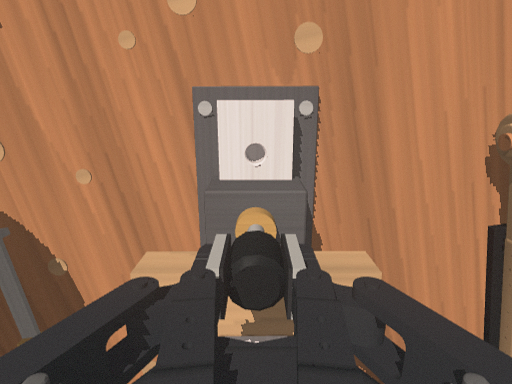

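The last hole (115) now sits at (255,152), exactly where hole 75 was before, so the jaw has moved one pitch. Now I'll push down.

Run:
```python
from h import *
k=np.load("k.npy"); a=np.radians(-12.85); yd=np.array([-np.sin(a),np.cos(a)]); t=k[:2]+.04*yd
F0=np.array(arm.read_contact_force())
for z in(.096,.092,.088,.085,.083,.082,.081,.080,.079,.078,.077):
    arm.movel([*t,z],vel=.04)
    F=np.array(arm.read_contact_force())-F0; P=np.array(arm.read_position()); print(z,P.round(4),((P[:2]-k[:2])@yd).round(4),F.round(1))
    if F[2]>14: break
arm.sleep(.3); print(np.round(arm.read_position(),4),arm.read_width(),(np.array(arm.read_contact_force())-F0).round(1),np.round(k,4))
i,W,im=shot("wrist","home"); shot("top","home_t"); shot("scene","home_s"); print(arm.read_time_s())
```

```text
0.096 [0.6125 0.1406 0.0955] 0.0399 [-0.2 -0.  -1.2]
0.092 [0.6125 0.1406 0.0913] 0.0398 [-0.5 -0.9 -2.2]
0.088 [0.6125 0.1406 0.0874] 0.0399 [-0.1 -1.1 -1.8]
0.085 [0.6125 0.1406 0.0846] 0.0399 [-0.4 -1.3 -2.6]
0.083 [0.6125 0.1406 0.0829] 0.0399 [-1.4 -2.   0.4]
0.082 [0.6125 0.1406 0.082 ] 0.0399 [-2.7 -1.4  0.5]
0.081 [0.6126 0.1407 0.081 ] 0.0399 [-2.2 -2.5  2.6]
0.08 [0.6127 0.1408 0.0804] 0.0401 [-3.8 -2.6  5.7]
0.079 [0.6128 0.1411 0.0803] 0.0404 [-7.4 -1.6 11.2]
0.078 [0.613  0.1414 0.0803] 0.0407 [-9.5 -0.3 16. ]
[0.613  0.1413 0.0802] 0.024278090634720865 [-9.3 -1.1 16.7] [0.6037 0.1017 0.0804]
37.8583
```

View pics/home.png

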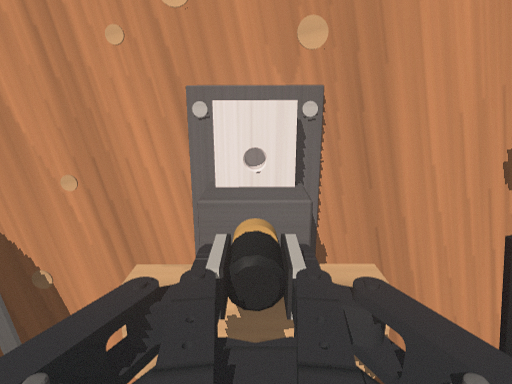

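View pics/home_t.png

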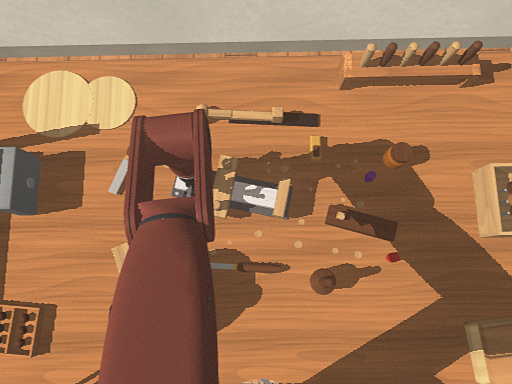

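View pics/home_s.png

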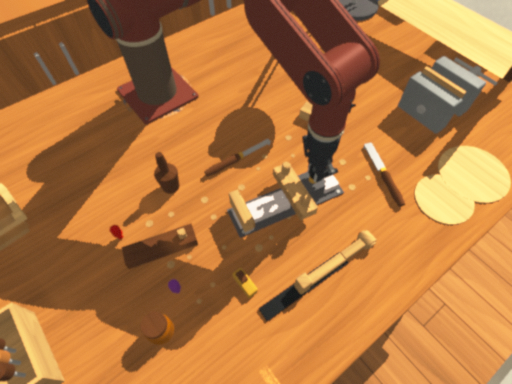

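Run:
```python
import cv2,numpy as np
a=cv2.imread("pics/home_t.png")[140:230,190:310];b=cv2.imread("pics/home_s.png")[150:240,220:340]
r=lambda x:cv2.convertScaleAbs(cv2.resize(x,None,fx=3.3,fy=5*.66,interpolation=cv2.INTER_CUBIC),alpha=1.4,beta=15)
cv2.imwrite("pics/chk.png",np.hstack([r(a),r(b)]))
```

```text
(no output)
```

View pics/chk.png

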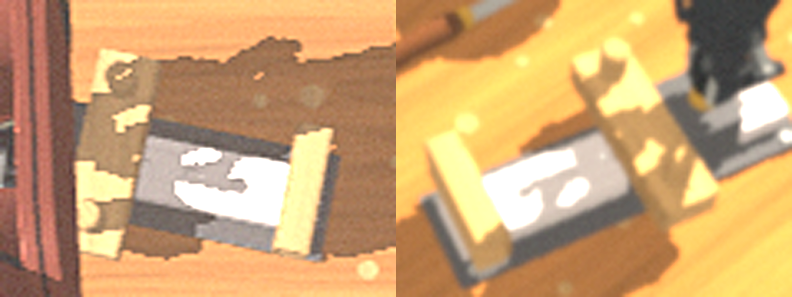

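The +x peg is in shadow in both fixed views, so I'll check it more closely.

Run:
```python
import cv2,numpy as np
a=cv2.imread("pics/home_s.png")[150:235,255:335];b=cv2.imread("pics/home_t.png")[140:225,205:285]
r=lambda x:cv2.LUT(cv2.resize(x,None,fx=5,fy=5,interpolation=cv2.INTER_CUBIC),np.clip((np.arange(256)/255)**.6*255,0,255).astype('uint8'))
cv2.imwrite("pics/chk2.png",np.hstack([r(a),r(b)]))
```

```text
(no output)
```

View pics/chk2.png

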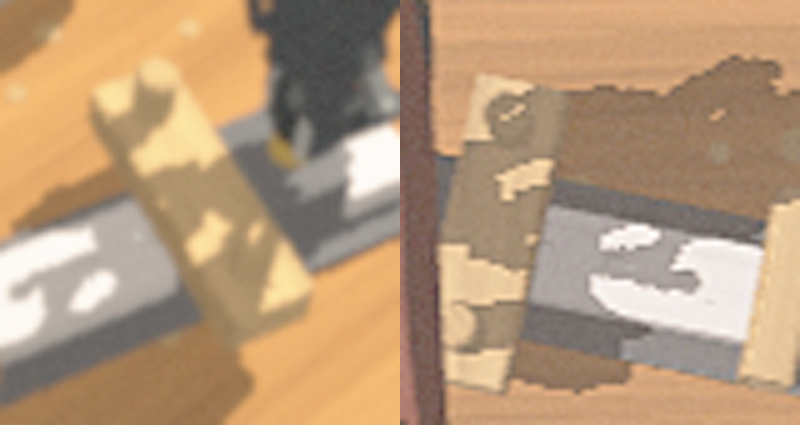

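Run:
```python
from h import *
for cam in("top","scene"):
    i,W,im=shot(cam,cam+"_f")
    for t in ("peg_a","slim_peg"): print(cam,t,find(cam,t,W,8))
    for b in([.6443+.0089,.0361+.039],[.5376+.0089,.0603+.039]): print(cam,b,w2px(i,W,[*b,.095]).round(1),w2px(i,W,[*b,.063]).round(1))
    if cam=="scene": cv2.imwrite("pics/sf.png",cv2.resize(cv2.convertScaleAbs(im[165:225,270:330,::-1],alpha=2.2,beta=-90),None,fx=9,fy=9,interpolation=cv2.INTER_CUBIC))
print(arm.read_position(),arm.read_contact_force(),arm.read_width(),arm.read_time_s())
```

```text
top peg_a [(0.67, [0.6185, -0.305, 0.0513]), (0.54, [0.5435, 0.0929, 0.0938]), (0.51, [0.6523, 0.0678, 0.0933]), (0.45, [0.5808, 0.0293, 0.0309])]
top slim_peg []
top [0.6532, 0.0751] [225.3 161.9] [226.3 165. ]
top [0.5465, 0.0993] [215.7 203.9] [217.  205.8]
scene peg_a [(0.69, [0.6306, -0.3001, 0.0533]), (0.69, [0.5272, -0.2235, 0.0503]), (0.53, [0.4141, -0.3471, 0.051]), (0.49, [0.6557, 0.0689, 0.0917])]
scene slim_peg []
scene [0.6532, 0.0751] [306.3 195.7] [304.9 202.1]
scene [0.5465, 0.0993] [285.9 163.6] [285.1 170.6]
[0.61299191 0.14138985 0.08025585] [-7.93803187  0.43245691 14.7996469 ] 0.024157518124399868 38.1583
```

View pics/sf.png

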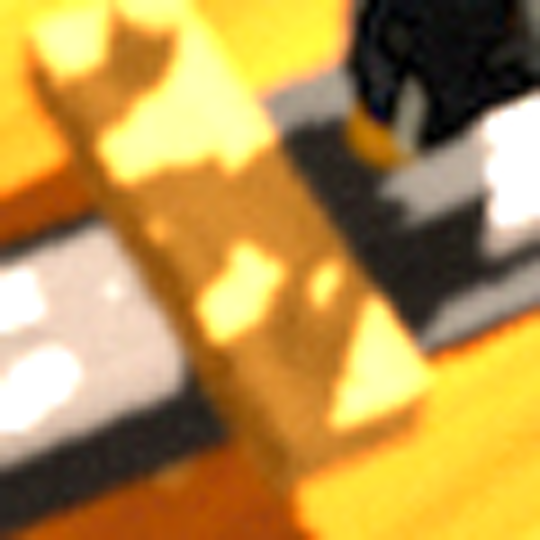

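```bash
python3 -c "
from rig import arm
arm.sign_off()"
```

```text
the job is handed in; nothing more can be done
```

I handed the job in at about 38 s. Both round-headed pegs are in the jaw's bores, the jaw is one hole further along the rail, and the arm is still gripping the knob with the pin held home. The slim square peg is still in the rack.

- **Pegs:** each was lowered slowly and stopped at the expected height (TCP 66.4 mm) under about 15–19 N. After the slide, the network placed a head at each bore in the top view, with tops about 93–94 mm up (a fully seated peg would be 95 mm).
- **Jaw and pin:** I pulled the plunger up 20 mm and slid the jaw 40 mm, so the next rail hole showed at the same pixel as before. The pin went down to 80.2–80.3 mm (80.4 mm at the start) and is held there with about 15 N down and 8 N sideways. The grip width is 24 mm.
- **Rest of the bench:** the red and purple pegs and the other items look unmoved in the overview pictures, though the arm hid part of the top view.

**Checks that disagreed:**
- The scene camera found only the peg in the +x bore, which stood in shadow and was hard to see by eye. The −x peg was plain in its picture, but the network missed it.
- The network also missed the slim peg in the last pictures, where I could see it in the rack.
- The scene camera's positions were about 10–15 mm off the top camera's in x, so I measured with the wrist camera.

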